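Press a brush regulator home behind the alternator's lips and hold it

ROBOT

A 6-joint arm with a two-finger parallel gripper is mounted at the origin on the work surface. World frame = base frame: x ahead of the robot, y to its left, z up, the work surface at z = 0. Lengths are in m, angles in rad, forces in N, time in s.
With the tool pointing down it reaches from about 0.425 to 0.95 m from the base axis. Payload 3.5 kg.
Tool frame: the origin (TCP) lies between the finger pads, 19 mm behind the fingertips; this is the grasp point; z points along the fingers, y is the line along which they close (so a half turn about z gives the same grasp; the last joint's range is limited). The gripper opens to 85 mm and grips with 20 to 120 N. Pads are 22 mm wide; open, the fingers measure 114 mm over their backs; the gripper's body (76 mm by 85 mm) begins 54 mm behind the grasp point. The pads swing forward as they close: fully open they stand 13 mm farther back than shut.
Start: joints at [-1.431, 0.286, 1.577, -0, 1.279, -0.15], TCP at [0.193, -0.647, 0.25] pointing down, gripper open.
Joint ranges: [-2.77, 2.77], [-0.9, 2.22], [0.21, 2.48], [-1.53, 4.67], [0.24, 2.81], [-2.84, 2.84]. Speed limits (rad/s): [2.79, 2.79, 3.14, 3.14, 3.14, 3.14].

INTERFACE

Orientations are given as a unit quaternion [x, y, z, w].
In Python, from plant import readout, cams, sign_off gives the robot as it stands. The module is installed in compiled form; this text tells all that it offers.
- The arm moves only by the tool step_arm, never from a script. Its argument "increments" is a list of rows, each a list of 2 entries, a list of its own where there are three numbers: the shift along the world's x, y, z in mm, then the turn, a rotation vector about the world's x, y, z in rad. In form: [[[x, y, z], [rx, ry, rz]], ...]. A call has 1 to 8 rows; each row shifts and turns the commanded pose from where the row before left it; what a row does not reach is not made up. A row lasts 1/12 s, in which the tool goes at most 41.7 mm and 7.16 degrees, less where a joint would pass 70% of its speed; a pose out of reach is approached as far as the arm can. A call is refused whole if a number of a shift passes 41.7 or a number of a turn 0.125, either way. A call with a gripper value outside its range is refused whole. "fingers" is the opening, from -1 (shut) to 1 (fully open), set as the call begins (left out, the last holds). The fingers move at their own pace and stop on an object; "grip_force" is the grip in N (left out, the last holds). Time passes only in rows, so rows that do not move let the fingers close. It gives the time, the measured TCP pose, the force, the opening and the grip force at its end, in the units of the state.
- readout.get_state(): the state, without advancing time (a new reading comes with each control period).
- cams.read_camera(name): name is "side" or "top"; returns the picture (384x512x3 uint8, red, green, blue); there is no depth.
- cams.get_calibration(name): a dict with "fx", "fy", "cx", "cy" (pixels), "eye" and "rotation" of the camera in the world. Camera axes: x right, y up, looking along -z (the intrinsics and any distortion apply to the point x, -y, -z); pixel columns grow to the right and rows downward; lengths in m; the calibration is good to about 2 mm. A picture is of the moment at which its call begins. get_calibration takes no time and is no camera call.
- sign_off(): hands the job in; it is judged then, once.
The state is a dict: "time": time; "qpos": joint angles; "dq": joint speeds; "joint_efforts": joint torques, N m; "eef_pos": TCP position; "tcp_rot": TCP orientation; "contact_force": force on the tool from outside, world axes, zero at the start; "wrist_torque": the same for the moment, N m; "opening": opening from 0.0 (shut) to 1.0 (fully open); "finger_force": force on a finger pad.
Only numpy, scipy, OpenCV 4.12 (cv2) and the standard library are available. Lean on these libraries where they do the work, as an engineer would, in place of code of your own. Each camera call takes 0.05 s, during which the arm holds its last target. There are 200 camera calls.

TASK

Take the new voltage regulator (black body, bright metal fins, two long brushes) from the mat, lay it on its seat on the rear face of the alternator in the vise, and push it towards the slip rings, against its brush springs, until its two tongues are fully home behind the cast lips. The springs throw it back out if you let go, so finish holding it there, pressed firmly against the stop, so that a mate can put the screws in. Leave the worn brown regulator and everything else on the bench where they are.

Things in the scene. Friction and masses are not known exactly. Their poses are not given: they have to be found in the camera images.
- regulator: New voltage regulator, loose, about 150 g, flat on the mat. Origin: centre of the underside of its base plate; z up, x = the way it is pushed when fitted (tongues and brushes in front). Steel plate 40 x 50 mm in x, y, 4 mm thick. On it the black body, x -18 to 15, y -16 to 16, bright fins on top to z = 29. Brush box in front to x = 35, 16 mm wide, z 6 to 31. Plug at the rear to x = -26.
- regulator_grip (a point): Where to grip: middle of the regulator's black body, 25 mm above the underside of its plate (1.5 mm behind the origin). Grip across y, 32 mm wide, from above; TCP here puts the fingertips 6 mm above the underside, just clear of the plate. Same axes as the regulator.
- tongue_tips (a point): Midpoint between the tips of the two flat tongues that stick out in front of the plate, one each side of the brush box: at x = 32 mm, z = 2 mm in the regulator's frame. Each is 4 mm thick, from |y| = 13 to 25 mm, its last 3 mm tapered.
- brush_lower (a joint): How far the lower brush (centre 12 mm above the regulator's underside) is pushed back into the brush box, m: 0 = free, 8 mm out of the box; spring force 1.5 N at the start of its travel plus 0.25 N per mm. About 0.006 when the regulator is home.
- brush_upper (a joint): The same for the upper brush (centre 23 mm above the regulator's underside); 0 = free, about 0.006 when home. Both together push the regulator back with 3 N where they first touch the rings (6 mm before home) and 6 N at home.
- seat (a point): Where the regulator's origin lies when home: on the flat cast seat on the alternator's upward rear face, 48 mm from the shaft axis, 242 mm above the bench. z up; x points level to the shaft, the way to push; y across; when home the regulator's axes agree. The flat runs from x = -38 to 32, y = -32 to 32 mm, at z = 0; nothing stands on it at x below 12.
- alternator: Alternator, 142 mm in diameter, axis upright, pulley clamped in the vise, rear face up; fixed. Origin: shaft axis in the plane of the rear face, 242 mm above the bench; x as the seat's. Shaft with two copper slip rings (22 mm in diameter, 7 to 17 and 18 to 28 mm above the face) stands 34 mm high; rectifier on the side away from the seat, up to 34 mm high.
- lips: Two cast lips, one per tongue; origin and axes as the alternator's. In the seat's frame, mm: each is a pocket open to -x. End wall (stop) at x = 32; roof over x = 23 to 32, underside z = 6.5, edge bevelled; outer cheek at |y| = 27 (2 beside the tongue), flaring out from x = 19 to 12; top z = 10.5. Tongue tips pass under the roof's edge 9 mm before home.
- vise: Red bench vise, fixed, 12 kg; origin on the bench under the middle of the jaws. 125 mm wide, 136 mm high; its screw and handle reach 190 mm along its x axis.
- mat: Teal rubber mat, fixed, 230 x 270 mm, 3 mm thick, origin under its centre; both regulators lie on it.
- old_regulator: Worn-out regulator, loose, of the same shape and size as the new one but brown and dull, brushes worn to stubs; same frame. Leave it.
- spray_can: Red spray can, loose, 65 mm in diameter, 190 mm tall; origin under its base.
- bearing: Ball bearing, loose ring 47 mm in diameter, 14 mm tall; origin under its centre.
- screwdriver: Orange screwdriver, loose, 200 mm long, lying on the bench.
- wrench: Steel spanner, loose, 190 mm long, lying flat.
- spare_pulley: Dark spare pulley, loose, 60 mm in diameter, 36 mm tall; origin under its base.
- rear_cover: Black plastic rear cover of the alternator, loose, an open cup 132 mm in diameter and 38 mm tall; origin under its base.
- deep_socket: Deep steel socket standing on end, loose, 24 mm in diameter, 60 mm tall; origin under its base.
Mind the look-alikes: they are no part of the job. Leave any blue or yellow look-alike of the regulator alone.

How it is judged:
By the outcome, as a careful person would: the job done as asked, in the order asked, and still so for the second after the job is handed in, while the arm keeps its last pose, push and grip.
It also fails if it takes over 42 s, if anything falls off the work surface, if the arm or the gripper's body presses on something with over 40 N, if the wrist force passes 120 N, or if a joint passes its speed limit or range.

## Working session

There is one attempt and no reset: what is moved stays moved. The work goes in short steps, Python scripts to look and compute and a tool call to move; the robot and the scene stay as the last step left them, time stands still between calls to the robot, and variables do not carry over. Pictures are saved under pics/ and viewed, at most 10 in all, crops included, and the job is handed in when it is done.

Besides the shell and the picture viewer there is one more tool, called after "Emit:" as name(argument=value, ...) on one line, values as JSON. step_arm: Moves the arm, as the interface text tells. Its arguments: {"type":"object","properties":{"increments":{"type":"array","items":{"type":"array"}},"fingers":{"type":"number"},"grip_force":{"type":"number"}},"required":["increments"]}

```bash
mkdir -p pics; cat > h.py <<'E'
import numpy as np, cv2
from plant import readout, cams, sign_off
def snap(n,f):
    im=cams.read_camera(n); cv2.imwrite(f'pics/{f}.png',im[:,:,::-1]); return im
def ray(n,u,v):
    c=cams.get_calibration(n); d=np.array([(u-c['cx'])/c['fx'],-(v-c['cy'])/c['fy'],-1.])
    return np.array(c['eye']),np.array(c['rotation']).reshape(3,3)@d
def onz(n,u,v,z):
    e,d=ray(n,u,v); return e+d*(z-e[2])/d[2]
def proj(n,p):
    c=cams.get_calibration(n); q=np.array(c['rotation']).reshape(3,3).T@(np.array(p)-np.array(c['eye']))
    return c['cx']-c['fx']*q[0]/q[2], c['cy']+c['fy']*q[1]/q[2]
E
python3 - <<'E'
from h import *
a=snap('top','top0');b=snap('side','side0')
for n in('top','side'):print(cams.get_calibration(n))
cv2.imwrite('pics/both0.png',cv2.resize(np.vstack([a,b])[:,:,::-1],(450,600))) if 0 else None
print(readout.get_state())
E
```

```text
{'fx': 441.9859361050102, 'fy': 441.9859361050102, 'cx': 253.4029706350987, 'cy': 192.51872010226725, 'eye': array([0.41294921, 0.02435051, 1.40832673]), 'rotation': array([-0.03543863,  0.03779027,  0.70722905, -0.70508373])}
{'fx': 366.0645241602019, 'fy': 366.0645241602019, 'cx': 257.91562146654167, 'cy': 193.3992109964756, 'eye': array([0.2315075 , 0.72631282, 0.86401327]), 'rotation': array([-0.08069806,  0.40251609,  0.89219178, -0.18831477])}
{'time': 0.1, 'qpos': array([-1.43101462e+00,  2.87123628e-01,  1.57803220e+00, -2.86639401e-05,
        1.27862114e+00, -1.49977081e-01]), 'dq': array([ 1.66408150e-03, -4.37347501e-05, -2.25276796e-03,  2.20434457e-03,
       -8.14675327e-04, -1.48348304e-03]), 'joint_efforts': array([ 1.16499854e-03, -4.07294834e+01, -2.93700296e+01, -1.62704391e-04,
        3.38876700e-03, -3.77606320e-07]), 'eef_pos': array([ 0.19281987, -0.64628931,  0.24875356]), 'tcp_rot': array([ 9.89522137e-01,  1.44377102e-01, -8.15241622e-06, -1.09221542e-03]), 'contact_force': array([0.36422013, 0.40329207, 1.2096989 ]), 'wrist_torque': array([ 0.01631828,  0.00582854, -0.02613306]), 'finger_force': 0.0, 'opening': 1.0001323348721418}
```

View pics/top0.png

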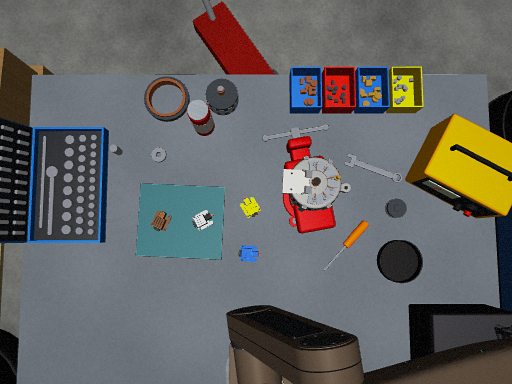

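View pics/side0.png

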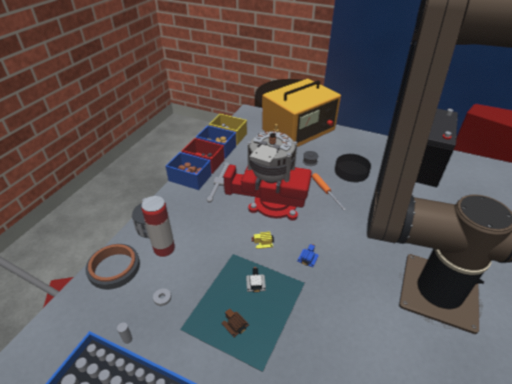

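The top view shows:
- **New regulator candidate:** (203,220), with bright fins.
- **Worn brown regulator:** (161,220).
- **Yellow and blue look-alikes:** (250,207) and (249,253), both off the mat.
- **Alternator:** shaft at about (316,181), with the pale seat at (294,181).

The one at (203,220) fits the description. I'll confirm it in an enlarged crop.

```bash
sed -i "s/np.array(c\['rotation'\]).reshape(3,3)/R.from_quat(c['rotation']).as_matrix()/; 1a from scipy.spatial.transform import Rotation as R" h.py
python3 - <<'E'
from h import *
a=cv2.imread('pics/top0.png');b=cv2.imread('pics/side0.png')
f=lambda i,x,y,w,h:cv2.resize(i[y:y+h,x:x+w],(400,300),interpolation=cv2.INTER_CUBIC)
cv2.imwrite('pics/crop1.png',np.vstack([np.hstack([f(a,183,205,40,30),f(a,270,150,80,60)]),np.hstack([f(b,236,264,40,30),f(b,232,125,80,60)])]))
for u,v in[(203,220),(161,220),(316,181),(294,181)]:
  print(u,v,[onz('top',u,v,z).round(3) for z in(.003,.032,.242,.276)])
print([np.round(proj('side',onz('top',203,220,.03))),np.round(proj('side',onz('top',316,181,.276)))])
g=a.astype(int).min(2); m=((g>110)).astype(np.uint8); m[:, :183]=0;m[:,223:]=0;m[:205]=0;m[235:]=0
print(g[208:232,188:220])
E
```

```text
203 220 [array([0.472, 0.18 , 0.003]), array([0.471, 0.177, 0.032]), array([0.462, 0.153, 0.242]), array([0.46 , 0.15 , 0.276])]
161 220 [array([0.472, 0.313, 0.003]), array([0.471, 0.307, 0.032]), array([0.462, 0.264, 0.242]), array([0.461, 0.257, 0.276])]
316 181 [array([ 0.596, -0.181,  0.003]), array([ 0.592, -0.177,  0.032]), array([ 0.565, -0.146,  0.242]), array([ 0.56 , -0.141,  0.276])]
294 181 [array([ 0.596, -0.111,  0.003]), array([ 0.592, -0.108,  0.032]), array([ 0.565, -0.088,  0.242]), array([ 0.56 , -0.085,  0.276])]
[array([256., 276.]), array([272., 135.])]
[[ 77  81  80  73  79  78  74  77  76  79  73  80  83  79  83  77  79  79
   76  78  76  77  81  79  74  78  81  80  77  84  75  79]
 [ 75  67  77  76  76  78  75  77  77  75  77  77  75  78  74  76  68  66
   65  74  76  75  75  76  78  76  79  76  78  81  79  82]
 [ 80  75  76  76  70  78  81  73  76  80  75  77  76  74  65  72 156 216
  182 146  72  82  78  80  78  80  80  75  80  81  81  80]
 [ 77  73  76  77  78  78  75  77  78  78  76  74  66  74 153 216 215 215
  214 211  70  78  78  80  79  79  78  79  7
[... 1975 characters left out ...]
6  78  79  80  80  76  82  77  85]
 [ 77  79  79  78  79  78  75  53  78  42 103  97 114 222 214 216 219 215
  148  71  80  74  80  81  76  80  80  79  78  83  81  82]
 [ 80  76  77  78  81  80  78  75  77 102 226 175 148 222 217 212 145  72
   75  73  78  81  82  78  79  81  79  81  75  79  82  82]
 [ 73  79  80  80  79  80  82  76  76  85 158 132  69 184 144  74  72  75
   75  78  79  77  78  79  83  80  80  78  79  75  82  81]
 [ 76  75  78  77  73  75  77  80  79  75  81 156 108  76  72  75  71  80
   77  74  78  80  82  85  80  79  80  81  81  80  79  79]
 [ 75  81  79  79  81  75  77  78  76  74  76  78  78  76  80  79  79  76
   77  78  77  80  81  79  80  79  77  80  78  78  78  83]]
```

View pics/crop1.png

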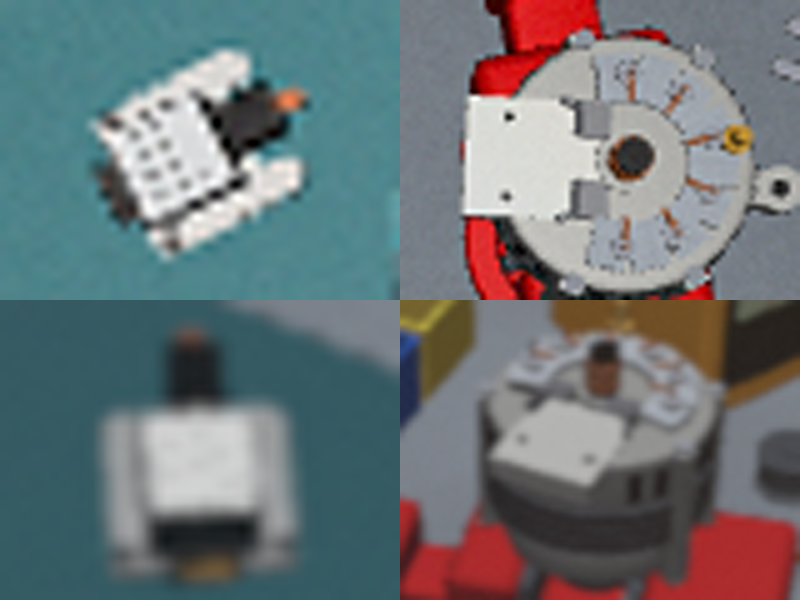

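The crop confirms the new regulator: bright fins, black brush box and copper brushes pointing right and up. In the top view, the white seat flat spans about (283..303, 169..192) and the shaft is at (316,181). Next I'll measure both poses.

```bash
cat > m.py <<'E'
from h import *
def up(im,x,y,w,h,s=8):
    return cv2.resize(im[y:y+h,x:x+w],None,fx=s,fy=s,interpolation=cv2.INTER_CUBIC).astype(int)
def pix(p,x,y,s=8): return (p[0]+.5)/s-.5+x,(p[1]+.5)/s-.5+y
def big(m):
    c,_=cv2.findContours(m.astype(np.uint8),0,2); return max(c,key=cv2.contourArea)
E
python3 - <<'E'
from m import *
a=cv2.imread('pics/top0.png')[:,:,::-1]
r=up(a,183,203,40,34); m=(r.min(2)>145)
k=cv2.morphologyEx(m.astype(np.uint8),cv2.MORPH_CLOSE,np.ones((25,25)))
box=cv2.boxPoints(cv2.minAreaRect(big(k)))
P=np.array([onz('top',*pix(p,183,203),.0065) for p in box]);print('reg',P.round(4),np.linalg.norm(np.diff(P,axis=0),axis=1).round(4),P.mean(0).round(4))
# seat: left/top/bottom edges of the white flat
s=up(a,270,155,50,50); w=s.min(2)>212
w=cv2.morphologyEx(w.astype(np.uint8),cv2.MORPH_OPEN,np.ones((9,9)))
c=big(cv2.morphologyEx(w,cv2.MORPH_CLOSE,np.ones((15,15))));print('bbox',cv2.boundingRect(c))
c=c[:,0];Q=np.array([onz('top',*pix(p,270,155),.242)[:2] for p in c]);print(Q.min(0),Q.max(0))
x0,y0,ww,hh=cv2.boundingRect(c)
def line(sel):
    vx,vy,px,py=cv2.fitLine(Q[sel].astype(np.float32),cv2.DIST_HUBER,0,.001,.001).ravel();return np.array([px,py]),np.array([vx,vy]),sel.sum()
d=c-[x0,y0]; mid=(d[:,0]>20)&(d[:,0]<80)
print('top',line(mid&(d[:,1]<30)));print('bot',line(mid&(d[:,1]>hh-30)));print('left',line((d[:,0]<15)&(d[:,1]>25)&(d[:,1]<hh-25)))
t=up(a,306,171,20,20);dk=(t.max(2)<85);M=cv2.moments(big(dk));u=pix((M['m10']/M['m00'],M['m01']/M['m00']),306,171)
print('shaft',u,onz('top',*u,.276), M['m00']/64)
E
```

```text
reg [[0.4835 0.2168 0.0065]
 [0.5077 0.1689 0.0065]
 [0.4615 0.1452 0.0065]
 [0.4375 0.193  0.0065]] [0.0536 0.0519 0.0535] [0.4726 0.181  0.0065]
bbox (106, 115, 162, 191)
[ 0.53341312 -0.1114345 ] [ 0.59724879 -0.0577828 ]
top (array([ 0.5928992, -0.0771523], dtype=float32), array([0.3099067, 0.950767 ], dtype=float32), np.int64(9))
bot (array([ 0.53480536, -0.08299801], dtype=float32), array([0.23403318, 0.9722286 ], dtype=float32), np.int64(4))
left (array([ 0.56870824, -0.05935263], dtype=float32), array([ 0.99828357, -0.05856567], dtype=float32), np.int64(10))
shaft (316.01103285354867, 180.98910610847815) [ 0.56017025 -0.14147882  0.276     ] 44.5078125
```

```bash
sed -i 's/,0,2)/,0,1)/' m.py
python3 - <<'E'
from m import *
a=cv2.imread('pics/top0.png')[:,:,::-1]
s=up(a,270,155,50,50); w=(s.min(2)>190).astype(np.uint8)
w=cv2.morphologyEx(w,cv2.MORPH_OPEN,np.ones((9,9)))
c=big(cv2.morphologyEx(w,cv2.MORPH_CLOSE,np.ones((15,15))))
x0,y0,ww,hh=cv2.boundingRect(c);c=c[:,0];print(x0,y0,ww,hh)
Q=np.array([onz('top',*pix(p,270,155),.242)[:2] for p in c]);d=c-[x0,y0]; mid=(d[:,0]>20)&(d[:,0]<100)
def line(n,sel):
    vx,vy,px,py=cv2.fitLine(Q[sel].astype(np.float32),cv2.DIST_HUBER,0,.001,.001).ravel();print(n,np.round([px,py,vx,vy],4),np.degrees(np.arctan2(vy,vx)),sel.sum())
line('top',mid&(d[:,1]<30));line('bot',mid&(d[:,1]>hh-30));line('left',(d[:,0]<20)&(d[:,1]>25)&(d[:,1]<hh-25))
# regulator cross-check: fins only (z=.032) and brush tip
r=up(a,183,203,40,34); f=r.astype(int); org=(f[:,:,0]>150)&(f[:,:,2]<130)
M=cv2.moments(big(org));print('brush',onz('top',*pix((M['m10']/M['m00'],M['m01']/M['m00']),183,203),.028))
# side view: dark shaft top, fins
b=cv2.imread('pics/side0.png')[:,:,::-1]
for n,p in {'fin':(.4692,.1877,.032),'plateRL':(.4835,.2168,.007),'shaft':(.5605,-.1415,.276),'flatL':(.565,-.059,.242)}.items(): print(n,np.round(proj('side',p),1))
E
```

```text
103 114 215 201
top [ 0.5964 -0.0778  0.0197  0.9998] 88.86895 79
bot [ 0.5343 -0.0739  0.1026  0.9947] 84.11235 81
left [ 0.5638 -0.0582  0.9988 -0.0498] -2.8532946 150
brush [0.4880578  0.15068551 0.028     ]
fin [254.9 279.2]
plateRL [245.7 291.1]
shaft [272.1 134.6]
flatL [259.5 158.6]
```

Estimates in world coordinates:
- **Regulator:** grip at (0.469, 0.188, 0.028), heading -63.2°.
- **Seat:** about (0.5637, -0.0935, 0.242), heading about -93.3°.

The rectangle sizes, the brush position and the side-view projection all agree with these. I'll move now.

Emit:
step_arm(increments=[[[22, 29, 5], [0, 0, 0.125]], [[22, 29, 5], [0, 0, 0.125]], [[22, 29, 5], [0, 0, 0.125]], [[22, 29, 5], [0, 0, 0.125]], [[22, 29, 5], [0, 0, 0.125]], [[22, 29, 5], [0, 0, 0.125]], [[22, 29, 5], [0, 0, 0.125]], [[22, 29, 5], [0, 0, 0.125]]], fingers=1)

```text
time: 0.77
eef_pos: [0.3695, -0.413, 0.2897]
tcp_rot: [0.797, 0.603, 0.0, -0.0]
contact_force: [0.7, 0.1, -0.6]
opening: 0.999
finger_force: 0.0
```

Emit:
step_arm(increments=[[[22, 29, 5], [0, 0, 0.125]], [[22, 29, 5], [0, 0, 0.125]], [[22, 29, 5], [0, 0, 0.125]], [[22, 29, 5], [0, 0, 0.125]], [[1, 37, 0], [0, 0, 0.125]], [[1, 37, 0], [0, 0, 0.125]], [[1, 37, 0], [0, 0, 0]], [[1, 37, 0], [0, 0, 0]]])

```text
time: 1.43
eef_pos: [0.4605, -0.1489, 0.3094]
tcp_rot: [0.523, 0.852, 0.0, -0.0]
contact_force: [0.6, 0.3, -0.2]
opening: 0.998
finger_force: 0.0
```

Emit:
step_arm(increments=[[[1, 37, 0], [0, 0, 0]], [[1, 37, 0], [0, 0, 0]], [[1, 37, 0], [0, 0, 0]], [[1, 37, 0], [0, 0, 0]], [[1, 37, -10], [0, 0, 0]], [[1, 37, -15], [0, 0, 0]], [[1, 37, -15], [0, 0, 0]], [[0, 0, 0], [0, 0, 0]]])

```text
time: 2.1
eef_pos: [0.4652, 0.1133, 0.2661]
tcp_rot: [0.521, 0.854, -0.001, -0.004]
contact_force: [-1.2, -1.5, -0.2]
opening: 1.002
finger_force: 0.0
```

Emit:
step_arm(increments=[[[2, 37, 0], [0, 0, 0]], [[2, 37, 0], [0, 0, 0]], [[0, 0, -35], [0, 0, 0]], [[0, 0, -35], [0, 0, 0]], [[0, 0, -35], [0, 0, 0]], [[0, 0, -35], [0, 0, 0]], [[0, 0, -30], [0, 0, 0]], [[0, 0, 0], [0, 0, 0]]])

```text
time: 2.77
eef_pos: [0.4667, 0.1808, 0.0931]
tcp_rot: [0.524, 0.852, -0.005, -0.005]
contact_force: [-0.3, -0.5, -1.0]
opening: 0.998
finger_force: 0.0
```

```bash
python3 - <<'E'
from h import *
b=snap('side','s1')[:,:,::-1]; print(readout.get_state()['eef_pos'])
u,v=map(int,proj('side',(.469,.188,.03)));print(u,v)
cv2.imwrite('pics/s1c.png',cv2.resize(b[v-60:v+40,u-65:u+65],(780,600),interpolation=cv2.INTER_CUBIC))
E
```

```text
[0.46894194 0.1812955  0.09651246]
254 279
```

View pics/s1c.png

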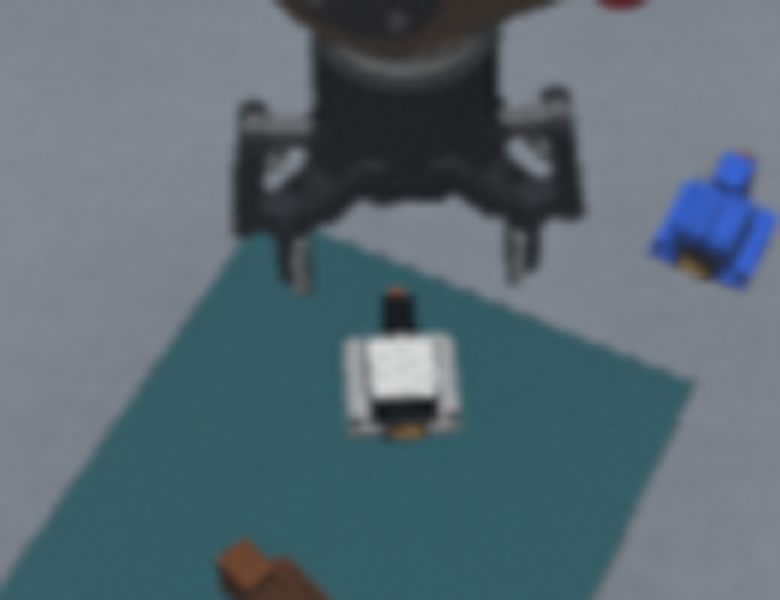

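The picture shows the open fingers at crop (300,290) and (515,280), straddling the new regulator at (400,385), with the heading aligned. I'll average several pose readings to filter out the noise.

```bash
cat >> h.py <<'E'
def avg(n=6):
    P=[];F=[];Q=[]
    for _ in range(n):
        cams.read_camera('top'); s=readout.get_state(); P.append(s['eef_pos']);F.append(s['contact_force']);Q.append(s['tcp_rot'])
    q=np.mean(Q,0); yaw=2*np.degrees(np.arctan2(q[1],q[0]))-180
    P=np.array(P);print('t',s['time'],'pos',P.mean(0).round(4),'sd',P.std(0).round(4),'F',np.mean(F,0).round(1),'toolx->reg yaw',yaw.round(2),'q',q.round(4),'open',round(s['opening'],3))
    return P.mean(0)
E
python3 -c "
from h import *
avg(8)"
```

```text
t 3.2167 pos [0.4732 0.1822 0.1019] sd [0.0008 0.0002 0.0011] F [0.3 0.1 0.5] toolx->reg yaw -63.14 q [0.5235 0.852  0.001  0.0012] open 1.0
```

Emit:
step_arm(increments=[[[-3, 6, -20], [0, 0, 0]], [[0, 0, -20], [0, 0, 0]], [[0, 0, -17], [0, 0, 0]], [[0, 0, -15], [0, 0, 0]], [[0, 0, 0], [0, 0, 0]], [[0, 0, 0], [0, 0, 0]], [[0, 0, 0], [0, 0, 0]]])

```text
time: 3.8
eef_pos: [0.4699, 0.1884, 0.0292]
tcp_rot: [0.523, 0.852, 0.001, 0.001]
contact_force: [0.4, 0.5, 0.5]
opening: 0.998
finger_force: 0.0
```

```bash
python3 -c "
from h import *
avg(4)"
```

```text
t 4.0 pos [0.47   0.1884 0.0295] sd [0.0001 0.     0.0001] F [-0.1  0.1  0.5] toolx->reg yaw -63.13 q [0.5234 0.8521 0.0009 0.001 ] open 1.0
```

Emit:
step_arm(increments=[[[0, 0, 0], [0, 0, 0]], [[0, 0, 0], [0, 0, 0]], [[0, 0, 0], [0, 0, 0]], [[0, 0, 0], [0, 0, 0]], [[0, 0, 0], [0, 0, 0]], [[0, 0, 0], [0, 0, 0]], [[0, 0, 0], [0, 0, 0]], [[0, 0, 0], [0, 0, 0]]], fingers=-1, grip_force=70)

```text
time: 4.67
eef_pos: [0.4693, 0.1882, 0.0284]
tcp_rot: [0.523, 0.852, 0.0, 0.0]
contact_force: [-0.0, 0.2, 2.5]
opening: 0.36
finger_force: 71.3
```

Emit:
step_arm(increments=[[[0, 0, 0], [0, 0, 0]], [[0, 0, 0], [0, 0, 0]], [[0, 0, 10], [0, 0, 0]], [[0, 0, 25], [0, 0, 0]], [[0, 0, 35], [0, 0, 0]], [[0, 0, 35], [0, 0, 0]], [[0, 0, 35], [0, 0, 0]], [[0, 0, 35], [0, 0, 0]]])

```text
time: 5.33
eef_pos: [0.4677, 0.188, 0.2041]
tcp_rot: [0.523, 0.852, -0.001, -0.001]
contact_force: [0.3, -0.3, -1.5]
opening: 0.359
finger_force: 70.9
```

Emit:
step_arm(increments=[[[8, -20, 20], [0, 0, -0.06]], [[11, -31, 20], [0, 0, -0.067]], [[13, -34, 20], [0, 0, -0.067]], [[13, -34, 15], [0, 0, -0.067]], [[13, -34, 11], [0, 0, -0.067]], [[13, -34, 6], [0, 0, -0.067]], [[13, -34, 2], [0, 0, -0.067]], [[12, -31, 0], [0, 0, -0.065]]])

```text
time: 6.0
eef_pos: [0.565, -0.0658, 0.2976]
tcp_rot: [0.729, 0.685, 0.0, 0.0]
contact_force: [0.1, 1.5, -1.9]
opening: 0.357
finger_force: 70.9
```

Emit:
step_arm(increments=[[[0, 0, 0], [0, 0, 0]], [[0, 0, 0], [0, 0, 0]], [[0, 0, 0], [0, 0, 0]]])

```text
time: 6.25
eef_pos: [0.5641, -0.0635, 0.2961]
tcp_rot: [0.727, 0.686, -0.0, -0.001]
contact_force: [-0.7, 0.3, -2.1]
opening: 0.358
finger_force: 71.0
```

```bash
python3 - <<'E'
from h import *
avg(6); t=snap('top','t2')[:,:,::-1]; s=snap('side','s2')[:,:,::-1]
f=lambda i,x,y,w,h:cv2.resize(i[y:y+h,x:x+w],(400,600),interpolation=cv2.INTER_CUBIC)
cv2.imwrite('pics/c2.png',np.hstack([f(t,260,140,80,120),f(s,232,70,80,120)]))
E
```

```text
t 6.55 pos [ 0.5644 -0.0627  0.2968] sd [0.0002 0.0001 0.0003] F [ 0.5 -0.3 -1.3] toolx->reg yaw -93.23 q [ 7.268e-01  6.869e-01 -1.000e-04 -4.000e-04] open 0.357
```

View pics/c2.png

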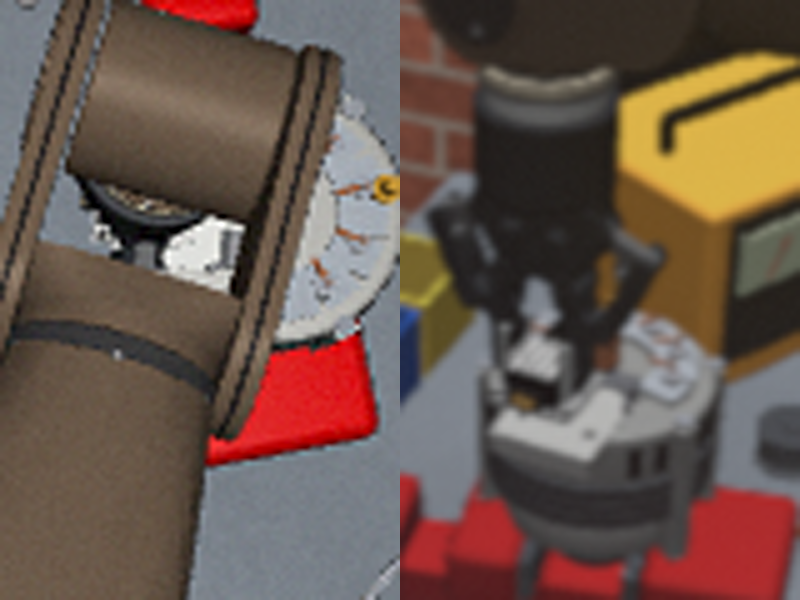

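The side view shows the regulator held level above the seat flat, at crop (545,370). Lowering it to the flat.

Emit:
step_arm(increments=[[[1, 0, -10], [0, 0, 0]], [[0, 0, -10], [0, 0, 0]], [[0, 0, -5], [0, 0, 0]], [[0, 0, -1], [0, 0, 0]], [[0, 0, 0], [0, 0, 0]], [[0, 0, 0], [0, 0, 0]]])

```text
time: 7.15
eef_pos: [0.5659, -0.0639, 0.2708]
tcp_rot: [0.727, 0.686, -0.0, -0.0]
contact_force: [-0.1, -0.6, -0.6]
opening: 0.357
finger_force: 71.0
```

```bash
python3 - <<'E'
from h import *
avg(4)
s=snap('side','s3')[:,:,::-1]
cv2.imwrite('pics/c3.png',cv2.resize(s[130:178,238:302],(800,600),interpolation=cv2.INTER_CUBIC))
for p in [(.5654-.025,-.0426),(.5654+.025,-.0426)]: print(proj('side',(*p,.246)))
E
```

```text
t 7.35 pos [ 0.5662 -0.064   0.2715] sd [0.     0.     0.0001] F [ 0.4  0.1 -1.6] toolx->reg yaw -93.33 q [7.273e-01 6.863e-01 2.000e-04 4.000e-04] open 0.354
(np.float64(265.26121490148364), np.float64(162.73161653172164))
(np.float64(249.107821830244), np.float64(158.41641790832148))
```

View pics/c3.png

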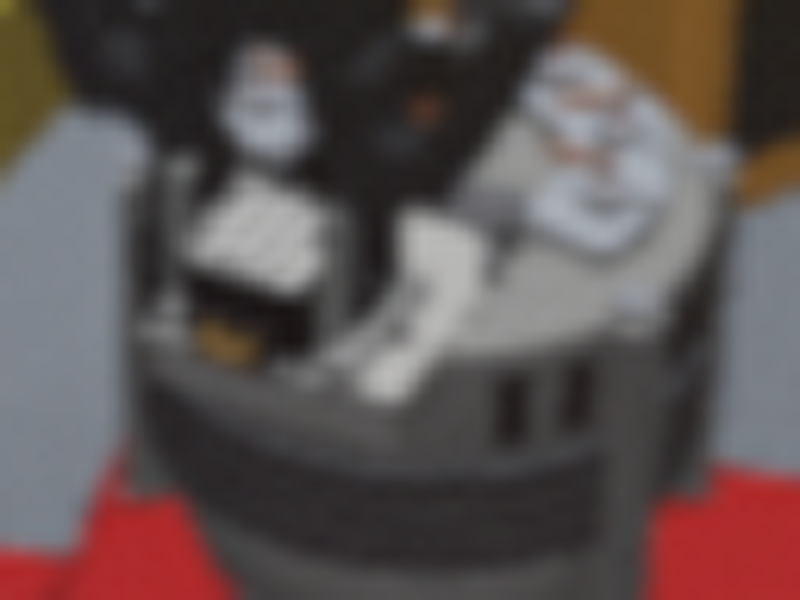

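The view shows the fins at crop (265,235), the plug at (230,345), and a strip of flat still visible from (440,250) to (380,390). I'll compare this with where the corners should project.

```bash
python3 - <<'E'
from h import *
def fr(o,yaw,p):
    c,s=np.cos(yaw),np.sin(yaw); return np.array([o[0]+c*p[0]-s*p[1],o[1]+s*p[0]+c*p[1],o[2]+p[2]])
def cr(p): u,v=proj('side',p); return round((u+.5-238)*12.5),round((v+.5-130)*12.5)
S=np.array([.5637,-.0935,.242]);y=np.radians(-93.3)
for n,p in {'flat-R':(-38,-32,0),'flat-L':(-38,32,0),'lipR':(32,-27,10.5),'lipL':(32,27,10.5),'ringtop':(48,0,34)}.items(): print(n,cr(fr(S,y,np.array(p)/1e3)))
T=np.array([.5662,-.064,.2715]);c=T.copy();c[2]-=.0255;
for n,p in {'plR':(-18.5,-25,4),'plL':(-18.5,25,4),'finRr':(-16.5,-16,29),'finLr':(-16.5,16,29),'finRf':(16.5,-16,29),'finLf':(16.5,16,29),'plug':(-24.5,0,10)}.items(): print(n,cr(fr(c,y,np.array(p)/1e3)))
# home target for TCP and lateral offset
e=T-S; print('along',np.dot(e[:2],[np.cos(y),np.sin(y)])*1e3,'lat',np.dot(e[:2],[-np.sin(y),np.cos(y)])*1e3)
E
```

```text
flat-R (392, 410)
flat-L (143, 333)
lipR (502, 210)
lipL (298, 151)
ringtop (431, 64)
plR (342, 395)
plL (146, 335)
finRr (312, 289)
finLr (184, 250)
finRf (377, 214)
finLf (251, 177)
plug (231, 357)
along -29.594993657512752 lat 0.7977157462278963
```

Fins, plug and corners agree within about 2 mm. Lowering to touch the flat.

Emit:
step_arm(increments=[[[0, 0, -1], [0, 0, 0]], [[0, 0, -1], [0, 0, 0]], [[0, 0, -1], [0, 0, 0]], [[0, 0, 0], [0, 0, 0]], [[0, 0, 0], [0, 0, 0]]])

```text
time: 7.82
eef_pos: [0.5658, -0.0638, 0.2678]
tcp_rot: [0.727, 0.686, -0.0, -0.0]
contact_force: [0.3, 0.0, -1.2]
opening: 0.351
finger_force: 71.0
```

```bash
python3 -c "
from h import *
avg(4)"
```

```text
t 8.0167 pos [ 0.5659 -0.0638  0.268 ] sd [0.     0.     0.0001] F [ 0.2  0.3 -1.2] toolx->reg yaw -93.32 q [ 0.7273  0.6863 -0.      0.    ] open 0.358
```

Not in contact yet (only the payload, -1.2 N). Lowering further.

Emit:
step_arm(increments=[[[0, 0, -0.5], [0, 0, 0]], [[0, 0, -0.5], [0, 0, 0]], [[0, 0, 0], [0, 0, 0]], [[0, 0, 0], [0, 0, 0]]])

```text
time: 8.35
eef_pos: [0.566, -0.0639, 0.2674]
tcp_rot: [0.727, 0.686, 0.0, 0.0]
contact_force: [-0.1, -0.4, -0.5]
opening: 0.353
finger_force: 71.1
```

Emit:
step_arm(increments=[[[0, 0, -0.5], [0, 0, 0]], [[0, 0, -0.5], [0, 0, 0]], [[0, 0, 0], [0, 0, 0]], [[0, 0, 0], [0, 0, 0]]])

```text
time: 8.68
eef_pos: [0.566, -0.0638, 0.2673]
tcp_rot: [0.727, 0.686, 0.0, 0.0]
contact_force: [-2.5, 0.7, 5.8]
opening: 0.353
finger_force: 71.8
```

Seated on the flat, with the load up to about 6 N. Now sliding towards the lips.

Emit:
step_arm(increments=[[[-0.1, -2, 0.2], [0, 0, 0]], [[-0.1, -2, 0], [0, 0, 0]], [[-0.1, -2, 0], [0, 0, 0]], [[-0.1, -2, 0], [0, 0, 0]], [[-0.1, -2, 0], [0, 0, 0]], [[0, 0, 0], [0, 0, 0]]])

```text
time: 9.18
eef_pos: [0.5664, -0.0735, 0.2674]
tcp_rot: [0.727, 0.686, 0.002, 0.001]
contact_force: [1.0, 3.0, 4.7]
opening: 0.356
finger_force: 71.8
```

Emit:
step_arm(increments=[[[-0.1, -1.5, 0], [0, 0, 0]], [[-0.1, -1.5, 0], [0, 0, 0]], [[-0.1, -1.5, 0], [0, 0, 0]], [[-0.1, -1.5, 0], [0, 0, 0]], [[0, 0, 0], [0, 0, 0]]])

```text
time: 9.6
eef_pos: [0.566, -0.0794, 0.2674]
tcp_rot: [0.727, 0.686, 0.002, 0.001]
contact_force: [0.8, 3.7, 5.3]
opening: 0.356
finger_force: 71.8
```

Emit:
step_arm(increments=[[[-0.1, -1, 0], [0, 0, 0]], [[-0.1, -1, 0], [0, 0, 0]], [[-0.1, -1, 0], [0, 0, 0]], [[-0.1, -1, 0], [0, 0, 0]], [[0, 0, 0], [0, 0, 0]]])

```text
time: 10.02
eef_pos: [0.5657, -0.0827, 0.2675]
tcp_rot: [0.727, 0.686, 0.002, 0.0]
contact_force: [0.8, 6.0, 5.7]
opening: 0.355
finger_force: 71.8
```

Emit:
step_arm(increments=[[[-0.1, -1, 0], [0, 0, 0]], [[-0.1, -1, 0], [0, 0, 0]], [[-0.1, -1, 0], [0, 0, 0]], [[0, 0, 0], [0, 0, 0]], [[0, 0, 0], [0, 0, 0]]])

```text
time: 10.43
eef_pos: [0.5653, -0.084, 0.2675]
tcp_rot: [0.727, 0.686, 0.003, -0.001]
contact_force: [0.2, 10.6, 6.0]
opening: 0.36
finger_force: 71.9
```

```bash
python3 - <<'E'
from h import *
avg(4)
s=snap('side','s4')[:,:,::-1]
cv2.imwrite('pics/c4.png',cv2.resize(s[130:178,238:302],(800,600),interpolation=cv2.INTER_CUBIC))
print(readout.get_state()['wrist_torque'])
E
```

```text
t 10.6333 pos [ 0.5653 -0.084   0.2675] sd [0. 0. 0.] F [ 0.4 10.   7. ] toolx->reg yaw -93.29 q [ 0.7271  0.6865  0.0034 -0.0013] open 0.353
[1.54306476 0.05119223 0.02642577]
```

View pics/c4.png

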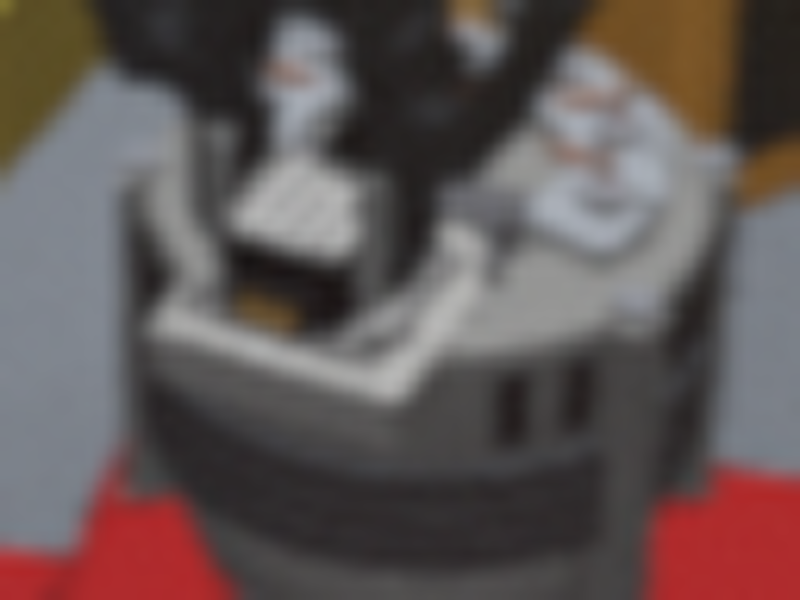

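The view is too coarse to settle the lateral margin. The force rise could be the brushes' preload or the lips, so I'll advance gently and watch how it builds.

Emit:
step_arm(increments=[[[0, -1, 0], [0, 0, 0]], [[0, -1, 0], [0, 0, 0]], [[0, 0, 0], [0, 0, 0]], [[0, 0, 0], [0, 0, 0]]])

```text
time: 11.02
eef_pos: [0.5645, -0.0874, 0.2674]
tcp_rot: [0.727, 0.686, 0.001, -0.001]
contact_force: [-1.8, 6.0, 5.9]
opening: 0.354
finger_force: 72.0
```

```bash
python3 -c "
from h import *
avg(3)"
```

```text
t 11.1667 pos [ 0.5645 -0.0875  0.2674] sd [0. 0. 0.] F [-2.2  5.7  6.6] toolx->reg yaw -93.32 q [ 0.7273  0.6863  0.0013 -0.0008] open 0.358
```

It got past the catch: the force fell to 6 N as it advanced 3.5 mm. I'll ease slightly towards -x and continue.

Emit:
step_arm(increments=[[[-0.5, -1, 0], [0, 0, 0]], [[-0.1, -1, 0], [0, 0, 0]], [[0, 0, 0], [0, 0, 0]], [[0, 0, 0], [0, 0, 0]]])

```text
time: 11.5
eef_pos: [0.5644, -0.0883, 0.2674]
tcp_rot: [0.727, 0.686, 0.003, -0.001]
contact_force: [-0.2, 9.3, 6.6]
opening: 0.353
finger_force: 72.0
```

Emit:
step_arm(increments=[[[-0.1, -1, 0], [0, 0, 0]], [[-0.1, -1, 0], [0, 0, 0]], [[0, 0, 0], [0, 0, 0]], [[0, 0, 0], [0, 0, 0]]])

```text
time: 11.83
eef_pos: [0.5642, -0.0899, 0.2674]
tcp_rot: [0.727, 0.686, 0.003, -0.002]
contact_force: [-0.7, 9.9, 6.5]
opening: 0.356
finger_force: 72.0
```

Emit:
step_arm(increments=[[[-0.1, -1, 0], [0, 0, 0]], [[-0.1, -1, 0], [0, 0, 0]], [[0, 0, 0], [0, 0, 0]], [[0, 0, 0], [0, 0, 0]]])

```text
time: 12.17
eef_pos: [0.5641, -0.0915, 0.2675]
tcp_rot: [0.727, 0.686, 0.004, -0.002]
contact_force: [0.3, 12.1, 6.7]
opening: 0.359
finger_force: 72.0
```

Emit:
step_arm(increments=[[[-0.1, -1, 0], [0, 0, 0]], [[-0.1, -1, 0], [0, 0, 0]], [[0, 0, 0], [0, 0, 0]], [[0, 0, 0], [0, 0, 0]]])

```text
time: 12.5
eef_pos: [0.564, -0.0932, 0.2675]
tcp_rot: [0.727, 0.686, 0.004, -0.002]
contact_force: [0.9, 13.0, 6.9]
opening: 0.357
finger_force: 72.0
```

Emit:
step_arm(increments=[[[-0.1, -1, 0], [0, 0, 0]], [[-0.1, -1, 0], [0, 0, 0]], [[0, 0, 0], [0, 0, 0]], [[0, 0, 0], [0, 0, 0]]])

```text
time: 12.83
eef_pos: [0.564, -0.0939, 0.2676]
tcp_rot: [0.727, 0.687, 0.005, -0.003]
contact_force: [0.1, 15.5, 7.5]
opening: 0.355
finger_force: 72.0
```

The stop seems to be at about y = -0.094, 6 mm after the brushes touched, as it should be. Pressing more to confirm it's solid.

Emit:
step_arm(increments=[[[0, -1, 0], [0, 0, 0]], [[0, -1, 0], [0, 0, 0]], [[0, 0, 0], [0, 0, 0]], [[0, 0, 0], [0, 0, 0]]])

```text
time: 13.17
eef_pos: [0.5639, -0.0941, 0.2677]
tcp_rot: [0.727, 0.687, 0.007, -0.005]
contact_force: [0.9, 19.4, 9.5]
opening: 0.354
finger_force: 72.1
```

Emit:
step_arm(increments=[[[0, -1, 0], [0, 0, 0]], [[0, -1, 0], [0, 0, 0]], [[0, 0, 0], [0, 0, 0]], [[0, 0, 0], [0, 0, 0]]])

```text
time: 13.5
eef_pos: [0.5639, -0.0944, 0.2679]
tcp_rot: [0.727, 0.687, 0.008, -0.006]
contact_force: [0.9, 25.6, 9.3]
opening: 0.355
finger_force: 72.3
```

```bash
python3 - <<'E'
from h import *
avg(4)
s=snap('side','s5')[:,:,::-1]
cv2.imwrite('pics/c5.png',cv2.resize(s[130:178,238:302],(800,600),interpolation=cv2.INTER_CUBIC))
E
```

```text
t 13.7 pos [ 0.5639 -0.0944  0.2678] sd [0. 0. 0.] F [ 0.2 24.5 10.1] toolx->reg yaw -93.26 q [ 0.7269  0.6867  0.0079 -0.0062] open 0.352
```

View pics/c5.png

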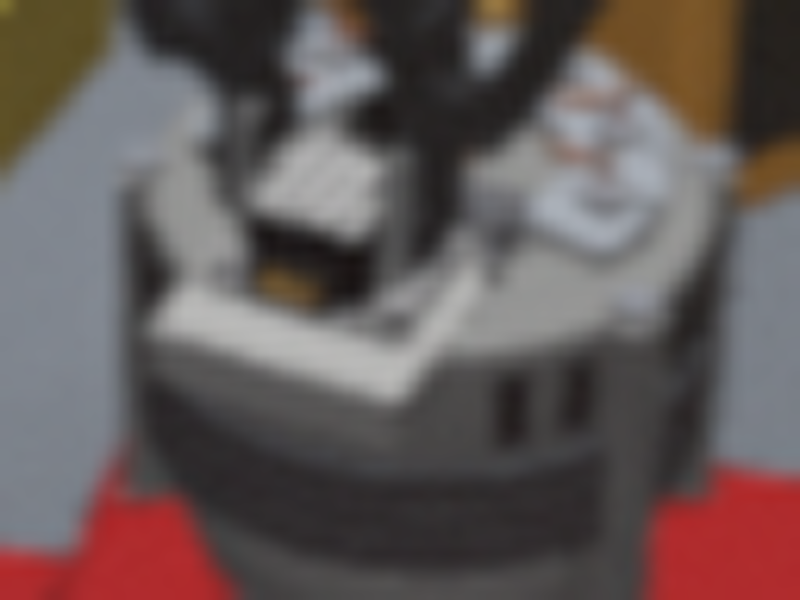

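The picture shows the regulator home: plug at crop (290,287), with about 18 mm of flat exposed behind the plate. The stop is solid, at 25 N with almost no motion. Three events fit the given distances: the roof-edge catch about 9 mm before home, brush contact 6 mm before, then the stop. The push has tilted the tool about 1°, so I'll level it.

Emit:
step_arm(increments=[[[0, 0, 0], [-0.006, 0, 0]], [[0, 0, 0], [-0.006, 0, 0]], [[0, 0, 0], [0, 0, 0]], [[0, 0, 0], [0, 0, 0]]])

```text
time: 14.08
eef_pos: [0.5639, -0.0941, 0.2676]
tcp_rot: [0.727, 0.687, 0.004, -0.002]
contact_force: [0.4, 24.4, 8.3]
opening: 0.353
finger_force: 72.2
```

```bash
python3 -c "
from h import *
avg(3)"
```

```text
t 14.2333 pos [ 0.5639 -0.0941  0.2676] sd [0. 0. 0.] F [ 0.6 25.   9.5] toolx->reg yaw -93.26 q [ 0.727   0.6867  0.004  -0.0021] open 0.351
```

Emit:
step_arm(increments=[[[0, 0, 0], [-0.008, 0, 0]], [[0, 0, 0], [0, 0, 0]], [[0, 0, 0], [0, 0, 0]], [[0, 0, 0], [0, 0, 0]], [[0, 0, 0], [0, 0, 0]], [[0, 0, 0], [0, 0, 0]], [[0, 0, 0], [0, 0, 0]], [[0, 0, 0], [0, 0, 0]]])

```text
time: 14.9
eef_pos: [0.5639, -0.094, 0.2674]
tcp_rot: [0.727, 0.687, 0.001, 0.001]
contact_force: [0.9, 26.4, 9.6]
opening: 0.356
finger_force: 72.2
```

```bash
python3 -c "
from h import *
avg(6)"
```

```text
t 15.2 pos [ 0.5639 -0.094   0.2674] sd [0. 0. 0.] F [ 0.8 25.4  8.9] toolx->reg yaw -93.28 q [7.270e-01 6.866e-01 1.400e-03 6.000e-04] open 0.352
```

Level, steady and held at 25 N against the stop. Handing in.

```bash
python3 -c "
from h import *
print(sign_off())"
```

```text
the job is handed in; nothing more can be done
None
```

I handed the job in with the new regulator on its seat, tongues behind the lips by force and travel readings (the pictures were too coarse to show them), held level against the stop at about 25 N.

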